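Release the row of cells from the gravity dispenser

TASK

The next battery group takes the three fat cells waiting in their dispenser: with a fingertip, press the paddle of the fat-cell dispenser all the way down so that the rocker lifts its gate, and keep it down until all three cells have rolled out into the trough at the low end. Then let the paddle come right back up so that the gate is shut again. Let the cells roll by themselves without touching or picking up any, and leave the slim-cell dispenser and the other things on the bench as they are.

Things in the scene. Friction and masses are not known exactly. Their poses are not given: they have to be found in the camera images.
- fat: Fat-cell dispenser, fixed: aluminium chute 75 mm wide on a grey stand, three blue cells (26 x 65 mm) lying across it. Origin on the bench, mid-width, below the first cell. Own x points up the 15 degree slope, z up. Rear end at x=160 mm, 106 mm high; bearing ears 120 mm high near x=10; pick-up trough at the low end, lip at x=-110, released cells rest at x=-101, -76 and -51 mm.
- fat_rocker (a joint): Steel seesaw lever on a cross shaft over the row; rad, 0 = at rest, gate shut (start), 0.44 = paddle down on its stop. Its downhill end carries the gate blade in front of the first cell (clear of the cells from 0.36), its uphill end the paddle. Pressing needs 1 to 4 N, more only at the stop; a spring returns it to 0. With the gate up the row rolls out within 1 s.
- fat_pad (a point): Middle of the top of the paddle's rubber pad, 46 mm (dispenser's x) by 44 mm, on the uphill end of the rocker, 90 mm from its shaft. Full stroke: it sinks 37 mm, goes 12 mm to the dispenser's +x, and turns from 0.22 rad tilted up towards +x to 0.22 down. Open above; a straight push down 6 mm uphill of it stays on the pad.
- fat_cell1: Fat blue cell, 26 mm in diameter, 65 mm long, about 90 g, lying across the chute, the first, nearest the gate. Origin at its centre.
- fat_cell2: Fat blue cell, 26 mm in diameter, 65 mm long, about 90 g, lying across the chute, the second. Origin at its centre.
- fat_cell3: Fat blue cell, 26 mm in diameter, 65 mm long, about 90 g, lying across the chute, the third, uppermost. Origin at its centre.
- slim: Slim-cell dispenser, fixed: aluminium chute 75 mm wide on a grey stand, three blue cells (18.5 x 65 mm) lying across it. Origin on the bench, mid-width, below the first cell. Own x points up the 15 degree slope, z up. Rear end at x=160 mm, 106 mm high; bearing ears 120 mm high near x=10; pick-up trough at the low end, lip at x=-81, released cells rest at x=-75, -57 and -39 mm. Not to be used.
- slim_rocker (a joint): Rocker of the slim-cell dispenser, same kind and values: 0 at rest, 0.42 pressed. To be left alone.
- slim_pad (a point): Middle of the top of the slim-cell dispenser's paddle pad, same size. To be left alone.
- slim_cell1: Slim blue cell, 18.5 mm in diameter, 65 mm long, lying across the slim-cell dispenser, the first, nearest the gate. Origin at its centre. To be left alone.
- slim_cell2: Slim blue cell, 18.5 mm in diameter, 65 mm long, lying across the slim-cell dispenser, the second. Origin at its centre. To be left alone.
- slim_cell3: Slim blue cell, 18.5 mm in diameter, 65 mm long, lying across the slim-cell dispenser, the third, uppermost. Origin at its centre. To be left alone.
- tape: Roll of amber tape, 68 mm across, 19 mm high, lying loose between the dispensers. Origin: centre of its underside.
- jar: Small clear jar with steel cap, 50 mm across, 60 mm high, loose between the dispensers. Origin: centre of its underside.
- driver: Loose screwdriver, 190 mm long, on the right behind the spanner. Origin: on the bench under its middle.
- spanner: Loose spanner, 160 mm long, on the right. Origin: on the bench under its middle.
- meter: Loose grey multimeter, 150 x 75 x 44 mm, lying on the left. Origin: centre of its underside.
- controller: Loose finned aluminium motor controller, 134 x 62 x 32 mm, on the left behind the meter. Origin: centre of its underside.
There are look-alikes about, which are no part of the job. What is shaped like the fat_cell1 but brown or orange is not meant.

How it is judged:
On the way, in this order (a step that is already met when the one before it is completed fails the run):
1. The fat-cell dispenser's paddle is pressed well down (value of joint fat_rocker above 0.25 rad).
2. All three fat cells have rolled out into the trough (x of fat_cell1 in the frame of fat between -0.113 and -0.036 m and y of fat_cell1 in the frame of fat between -0.008 and 0.008 m and z of fat_cell1 in the frame of fat between 0.024 and 0.058 m and x of fat_cell2 in the frame of fat between -0.113 and -0.036 m and y of fat_cell2 in the frame of fat between -0.008 and 0.008 m and z of fat_cell2 in the frame of fat between 0.024 and 0.058 m and x of fat_cell3 in the frame of fat between -0.113 and -0.036 m and y of fat_cell3 in the frame of fat between -0.008 and 0.008 m and z of fat_cell3 in the frame of fat between 0.024 and 0.058 m), for 0.1 s.
At the end, for the whole second after the job is handed in: All three fat cells lie still in the trough (36 to 113 mm downhill of the dispenser's origin, within 8 mm of its middle line, on the chute's floor) and both rockers are at rest with the gates shut (below 0.03 rad) (all of step 2 and linear speed of each of fat_cell1, fat_cell2, fat_cell3 below 0.02 m/s and value of joint each of fat_rocker, slim_rocker below 0.03 rad); the robot touches nothing.
It fails at once if A cell is touched by the robot; the cells are only to roll by themselves (contact force between any of the fingers, the arm and fat_cell1 above 1 N or contact force between any of the fingers, the arm and fat_cell2 above 1 N or contact force between any of the fingers, the arm and fat_cell3 above 1 N or contact force between any of the fingers, the arm and slim_cell1 above 1 N or contact force between any of the fingers, the arm and slim_cell2 above 1 N or contact force between any of the fingers, the arm and slim_cell3 above 1 N).
It fails at once if A cell is lifted out of its lane (z of any of fat_cell1, fat_cell2, fat_cell3 in the frame of fat above 0.115 m).
It fails at once if The slim-cell dispenser is operated or its cells are moved (value of joint slim_rocker above 0.1 rad or distance of any of slim_cell1, slim_cell2, slim_cell3 from where it was at the start of the episode above 0.01 m).
It fails at once if Something else on the bench is moved more than 25 mm (distance of any of tape, jar, driver, spanner, meter, controller from where it was at the start of the episode above 0.025 m).
It also fails if it takes over 32 s, if anything falls off the work surface, if the arm or the gripper's body presses on something with over 40 N, if the wrist force passes 120 N, or if a joint passes its speed limit or range.

ROBOT

A 7-joint arm with a two-finger parallel gripper is mounted at the origin on the work surface. World frame = base frame: x ahead of the robot, y to its left, z up, the work surface at z = 0. Lengths are in m, angles in rad, forces in N, time in s.
With the tool pointing down it reaches from about 0.425 to 0.925 m from the base axis. Payload 6.8 kg.
Tool frame: the origin (TCP) lies on the front face of the gripper's body, between the roots of the fingers; the fingertips stand 73 mm ahead of it and the grasp point (between the pads) lies 54 mm ahead of it (env.nose_length is the distance from the TCP to the fingertips, in m); z points along the fingers, y is the line along which they close (so a half turn about z gives the same grasp; the last joint's range is limited). The gripper opens to 85 mm and grips with 20 to 120 N. Pads are 22 mm wide; open, the fingers measure 114 mm over their backs; the gripper's body (76 mm by 85 mm) begins 54 mm behind the grasp point. The pads swing forward as they close: fully open they stand 13 mm farther back than shut.
Start: joints at [1.085, 0.477, 0.022, 1.555, -0.011, 1.109, -0.083], TCP at [0.249, -0.627, 0.304] pointing down, gripper open.
Joint ranges: [-2.96, 2.96], [-0.34, 2.1], [-1.41, 1.46], [0.24, 2.44], [-1.37, 4.51], [0.17, 1.92], [-2.96, 2.96]. Speed limits (rad/s): [2.39, 2.39, 3.14, 3.14, 3.14, 3.14, 3.14].

INTERFACE

Orientations are given as a unit quaternion [w, x, y, z].
In Python, from cell import env, kin, camera, calibration, job gives the robot as it stands. The module is installed in compiled form; this text tells all that it offers. Calls block until the motion is done:
- env.reach(position, orientation): joint-space move of the TCP to a pose.
- env.movel(position, velocity=0.15, rot=None, stop_force=None): straight line of the TCP; rot=None keeps the orientation; velocity is the mean speed in m/s. With stop_force (N) it stops when the force on the tool has changed by that much, and returns True; else False.
- env.goto_joints(angles): joint-space move.
- env.grip(opening, f_grip=None): finger opening in m; f_grip is the grip in N (None keeps the last); returns when the fingers have stopped.
- env.dwell(seconds).
- kin.inverse_kinematics(position, orientation): joint angles nearest the present ones, or None.
- env.get_state(): the state.
- camera(name): name is "side" or "top" or "wrist"; returns (picture, depth): 384x512x3 uint8, blue, green, red; 384x512 float32, m along the optical axis (not along the pixel's ray), 0 where there is no reading.
- calibration(name): a dict with "fx", "fy", "cx", "cy" (pixels), "rvec" (rotation vector, rad) and "tvec" (3), from world to camera coordinates, as OpenCV has them. Camera axes: x right, y down, z forward; pixel columns grow to the right and rows downward; lengths in m; the calibration is good to about 2 mm. The wrist camera is an equidistant fisheye: a pixel r from the principal point sees the ray r / f radians off the axis. A picture is of the moment at which its call begins: read the wrist's pose just before it. calibration takes no time and is no camera call; for the wrist camera it gives the pose at the moment of the call.
A pose or a line that the arm cannot do raises env.PlanningError and nothing moves.
- job.job_done(): hands the job in; it is judged then, once.
The state is a dict: "time": time; "qpos": joint angles; "joint_velocities": joint speeds; "joint_torque": joint torques, N m; "tcp_pos": TCP position; "orientation": TCP orientation; "force": force on the tool from outside, world axes, zero at the start; "torque": the same for the moment, N m; "opening": finger opening in m; "gripper_force": force on a finger pad.
Only numpy, scipy, OpenCV 4.12 (cv2) and the standard library are available. Lean on these libraries where they do the work, as an engineer would, in place of code of your own. Each camera call takes 0.05 s, during which the arm holds its last target. There are 200 camera calls.

## Working session

There is one attempt and no reset: what is moved stays moved. The work goes in short steps, each a Python script; the robot and the scene stay as the last script left them, time stands still between calls to the robot, and variables do not carry over. Pictures are saved under pics/ and viewed, at most 10 in all, crops included, and the job is handed in when it is done.

```bash
mkdir -p pics
python3 - <<'E'
from cell import env,camera,calibration
import cv2,numpy as np
for n in("top","side"):
    p,d=camera(n); cv2.imwrite(f"pics/{n}0.png",p); np.savez(f"{n}0.npz",p=p,d=d)
    c=calibration(n); print(n,c,d.min(),d.max())
s=env.get_state(); print(s["time"],s["orientation"],env.nose_length)
a,b=[cv2.imread(f"pics/{n}0.png") for n in("top","side")]
E
```

```text
top {'fx': 373.6781321349227, 'fy': 373.6781321349227, 'cx': 256.04653469475653, 'cy': 192.35978500594354, 'rvec': array([ 2.09815365, -2.12022359,  0.16498945]), 'tvec': array([0.03442612, 0.48299592, 1.22193033])} 0.0 2.3790753
side {'fx': 450.84162152066193, 'fy': 450.84162152066193, 'cx': 259.93675693024824, 'cy': 184.5558887536239, 'rvec': array([ 0.41587681, -2.68310537,  1.25110385]), 'tvec': array([0.44790322, 0.1765454 , 1.25761972])} 0.0 3.7562177
0.1 [-7.95156048e-04  9.82201973e-01  1.87826006e-01 -2.06102112e-04] 0.0726
```

View pics/top0.png

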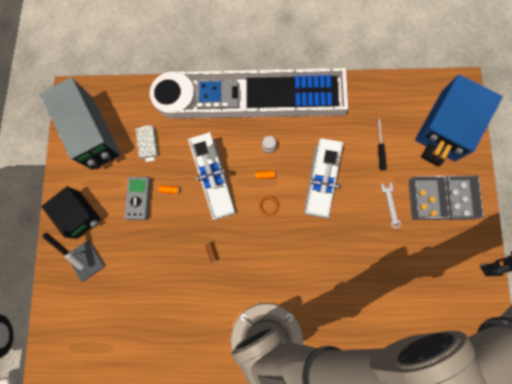

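View pics/side0.png

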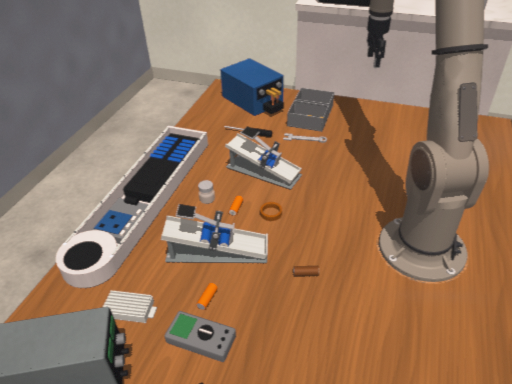

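The top view shows two dispensers, one centred at about (211,175) and one at about (324,178), with black pads at (201,149) and (328,145). The left one is longer, roughly 86 px against 77 px. That matches 270 against 241 mm, so the left one is probably fat. I'll measure both and confirm in a crop.

```bash
cat > h.py <<'E'
import cv2,numpy as np
from cell import env,kin,camera,calibration,job
def world(n,uv,depth):
    c=calibration(n); R=cv2.Rodrigues(c["rvec"])[0]
    uv=np.atleast_2d(uv).astype(float); z=np.asarray(depth,float).reshape(-1,1)
    p=np.c_[(uv[:,0]-c["cx"])/c["fx"],(uv[:,1]-c["cy"])/c["fy"],np.ones(len(uv))]*z
    return (p-c["tvec"])@R
def cloud(n,d):
    v,u=np.mgrid[:384,:512]; return world(n,np.c_[u.ravel(),v.ravel()],d.ravel()).reshape(384,512,3)
E
python3 - <<'E'
from h import *
for n,boxes in(("top",((185,128,240,222),(300,134,350,220))),("side",((155,195,275,270),(220,130,305,190)))):
    f=np.load(n+"0.npz"); p,d=f["p"],f["d"]; W=cloud(n,d); hsv=cv2.cvtColor(p,cv2.COLOR_BGR2HSV)
    for k,(a,b,c,e) in enumerate(boxes):
        box=np.zeros((384,512),bool); box[b:e,a:c]=1
        H,S,V=[hsv[...,i] for i in range(3)]
        for nm,m in(("blue",(H>100)&(H<130)&(S>120)),("black",(V<70)&(S<120)&(W[...,2]>.08)),("white",(V>190)&(S<60)&(W[...,2]>.02))):
            m=m&box&(d>0); 
            if nm=="blue":
                q,l,st,ce=cv2.connectedComponentsWithStats(m.astype(np.uint8))
                for i in range(1,q):
                    if st[i,4]>15: print(n,k,nm,ce[i].round(1),st[i,2:],np.median(W[l==i],0).round(4))
            else: print(n,k,nm,m.sum(),np.argwhere(m).mean(0).round(1)[::-1],W[m].mean(0).round(4),np.ptp(W[m],0).round(3))
            if nm=="white":
                r=cv2.minAreaRect(W[m][:,:2].astype(np.float32)*1000); print("  rect",r)
f=np.load("top0.npz")["p"][125:225]; 
s=np.load("side0.npz")["p"]
im=[cv2.resize(x,(400,300),interpolation=cv2.INTER_CUBIC) for x in(f[:,180:300][:, :120],f[:,270:390],s[190:271,155:263+12],s[125:200,215:315])]
cv2.imwrite("pics/crop.png",np.vstack([np.hstack(im[:2]),np.hstack(im[2:])]))
E
```

```text
top 0 blue [214.3 166.9] [ 8  9 49] [0.5645 0.1678 0.0837]
top 0 blue [202.6 170.6] [ 6  8 37] [0.5513 0.2064 0.0849]
top 0 blue [218.1 178.9] [ 9 10 58] [0.5253 0.1559 0.0727]
top 0 blue [206.1 182.2] [ 7 10 44] [0.5159 0.1962 0.0722]
top 0 black 102 [200.7 148.3] [0.6066 0.2003 0.1587] [0.036 0.036 0.015]
top 0 white 958 [212.7 182.3] [0.5174 0.1758 0.0561] [0.284 0.142 0.144]
  rect ((540.76318359375, 180.28965759277344), (278.62994384765625, 74.62108612060547), 16.324081420898438)
top 1 blue [318.3 177.9] [ 8  6 36] [ 0.5243 -0.1785  0.0725]
top 1 blue [330.5 180. ] [ 4  5 20] [ 0.5162 -0.2191  0.0723]
top 1 blue [316.8 186.8] [ 7  7 40] [ 0.495  -0.1744  0.0651]
top 1 blue [328.6 188.7] [ 5  6 23] [ 0.4879 -0.2137  0.0641]
top 1 black 105 [330.2 156.8] [ 0.5745 -0.2079  0.1497] [0.034 0.032 0.013]
top 1 white 1128 [322.9 179.3] [ 0.5212 -0.1954  0.0617] [0.254 0.115 0.134]
  rect ((528.5758056640625, -199.37960815429688), (74.34555053710938, 247.74339294433594), 79.02543640136719)
side 0 blue [207.3 231. ] [ 14  20 178] [0.557  0.1867 0.0838]
side 0 blue [223.7 235.4] [ 12  16 157] [0.5132 0.1781 0.0709]
side 0 black 172 [190.7 215.8] [0.5893 0.2043 0.1462] [0.109 0.044 0.085]
side 0 white 1033 [215.8 236.8] [0.5388 0.1754 0.0549] [0.381 0.258 0.089]
  rect ((591.908203125, 109.94347381591797), (336.1829833984375, 244.55624389648438), 16.881500244140625)
side 1 blue [270.7 159.8] [10 13 83] [ 0.4954 -0.1886  0.0653]
side 1 black 85 [253.9 137.1] [ 0.555  -0.2011  0.1354] [0.106 0.082 0.074]
side 1 white 640 [264.3 158. ] [ 0.5212 -0.1993  0.0606] [0.251 0.118 0.107]
  rect ((527.300537109375, -198.93260192871094), (80.58071899414062, 250.90753173828125), 78.28852081298828)
```

View pics/crop.png

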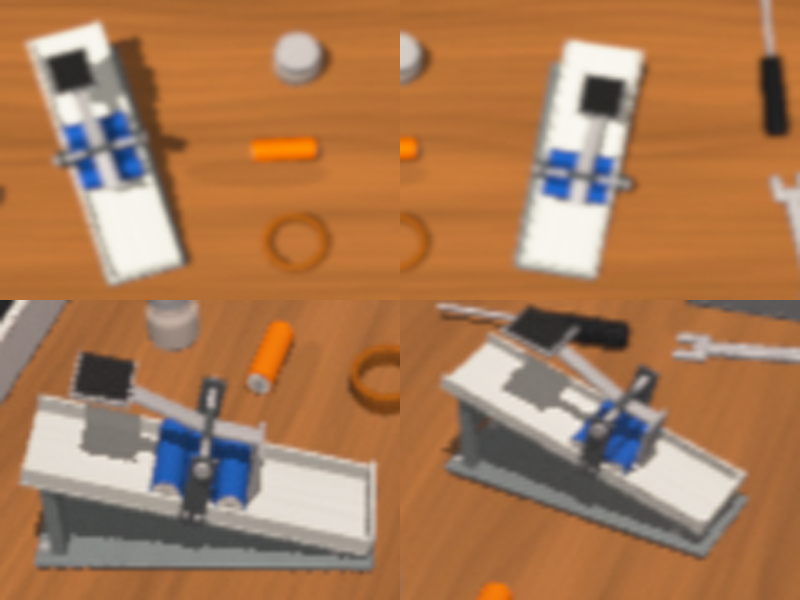

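The crops confirm it. The left dispenser has the long empty trough and the thick cells, so it is fat: pad at top pixel (201,148), giving (0.607, 0.200, 0.159), yaw about 16°. The right one has thin cells and is slim. The orange cells lying on the bench aren't part of the job. I'll check the approach first, then hover.

```bash
cat >> h.py <<'E'
yaw=np.radians(16.3); ux=np.array([np.cos(yaw),np.sin(yaw),0])
pad=np.array([.6066,.2003,.1587]); push=pad+.006*ux
q=[0,np.cos(yaw/2),np.sin(yaw/2),0]
E
python3 - <<'E'
from h import *
j=kin.inverse_kinematics(push+[0,0,env.nose_length+.04],q); print(j)
q2=[0,-np.sin(yaw/2),np.cos(yaw/2),0]
print(kin.inverse_kinematics(push+[0,0,env.nose_length+.04],q2))
env.grip(0.0)
env.reach(push+[0,0,env.nose_length+.06],q)
s=env.get_state(); print(s["time"],s["tcp_pos"],s["orientation"],s["force"],s["opening"])
p,d=camera("side"); cv2.imwrite("pics/hov.png",cv2.resize(p[100:280,130:330],(800,720))[:600])
E
```

```text
[ 0.08915277  0.55684733 -0.71721813  1.62689526  0.39842938  1.10931065
 -2.01976899]
[ 0.22789996  0.63835032 -0.95031601  1.61752034  0.55266481  1.17711957
  1.00726123]
4.0333 [0.61278967 0.20095846 0.29118697] [ 2.56653608e-04  9.90007187e-01  1.41016680e-01 -1.70395001e-06] [ 0.3230283  -0.46692839 -0.37596077] 0.00010798619876103697
```

View pics/hov.png

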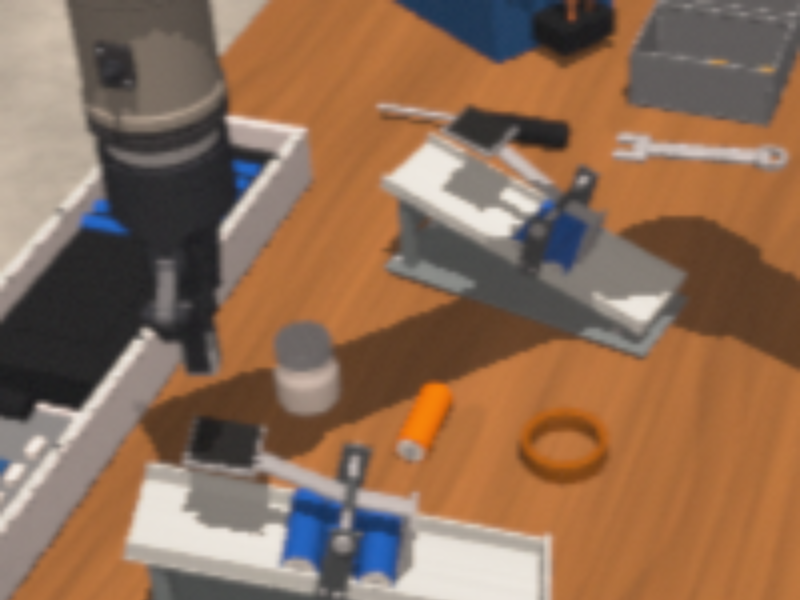

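The fingertip is at crop (205,372), which is side pixel (181,193). The pad middle is at crop (227,443), side pixel (187,211). I'll project the expected tip and pad points to check the alignment before pressing.

Run:
```python
from h import *
s=env.get_state(); t=s["tcp_pos"]; c=calibration("side")
K=np.array([[c["fx"],0,c["cx"]],[0,c["fy"],c["cy"]],[0,0,1]])
tip=np.array(t)-[0,0,env.nose_length]
P=np.array([tip,push,pad,pad+.023*ux,pad-.023*ux])
print(tip,push,cv2.projectPoints(P,c["rvec"],c["tvec"],K,None)[0].reshape(-1,2).round(1))
f=np.load("side0.npz"); p,d=f["p"],f["d"]; m=(p.max(2)<70); m[:, :170]=0;m[:,202:]=0;m[:200]=0;m[223:]=0
q_,l,st,ce=cv2.connectedComponentsWithStats(m.astype(np.uint8)); i=1+st[1:,4].argmax(); W=cloud("side",d)[l==i]; print(ce[i],st[i],np.median(W,0),W.mean(0))
```

```text
[0.6127203  0.20104544 0.21858985] [0.61235883 0.201984   0.1587    ] [[179.4 192. ]
 [182.5 209.9]
 [184.8 209.9]
 [175.9 209.8]
 [193.6 210. ]]
[185.57446809 210.31205674] [178 205  16  11 141] [0.60399286 0.20126803 0.15864807] [0.60380048 0.20122734 0.15886218]
```

The side and top views agree within 3 mm, so I'll use the average. Pressing until the stop, which I expect at tip z of about 0.125.

Run:
```python
from h import *
N=env.nose_length; P=np.array([.6112,.2020,0])
env.movel(P+[0,0,.175+N],velocity=.06)
hit=env.movel(P+[0,0,.119+N],velocity=.03,stop_force=12)
s=env.get_state(); print(hit,s["time"],s["tcp_pos"][2]-N,s["force"])
env.dwell(1.5)
s=env.get_state(); print(s["time"],s["tcp_pos"]-np.array([0,0,N]),s["force"])
p,d=camera("side"); cv2.imwrite("pics/press.png",cv2.resize(p[180:280,145:285],(784,560)))
```

```text
True 6.4917 0.12490296786329047 [-1.54421031 -1.31642958  8.1934213 ]
7.9917 [0.61216692 0.20236914 0.12491336] [-1.58711626 -1.2892984   7.3171421 ]
```

View pics/press.png

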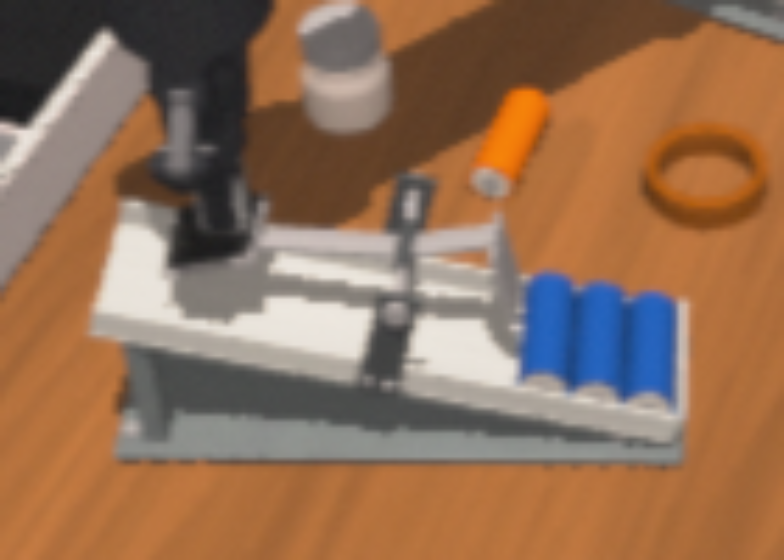

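All three cells, at crop (548,330), (598,340) and (652,350), lie in the trough and the gate is up. Next I'll release the paddle slowly and back off.

Run:
```python
from h import *
N=env.nose_length; P=np.array([.6112,.2020,0])
env.movel(P+[0,0,.185+N],velocity=.03)
env.movel(P+[0,0,.24+N],velocity=.1)
env.dwell(.5)
s=env.get_state(); print(s["time"],s["tcp_pos"][2]-N,s["force"])
p,d=camera("side"); cv2.imwrite("pics/end.png",cv2.resize(p[180:280,145:285],(784,560)))
m=(p.max(2)<70); m[:, :170]=0;m[:,202:]=0;m[:203]=0;m[223:]=0
W=cloud("side",d)[m]; print(m.sum(),np.median(W,0))
```

```text
11.4 0.23986130205620465 [-0.82071796  1.02313124 -1.12636156]
161 [0.60532213 0.19950095 0.15914766]
```

View pics/end.png

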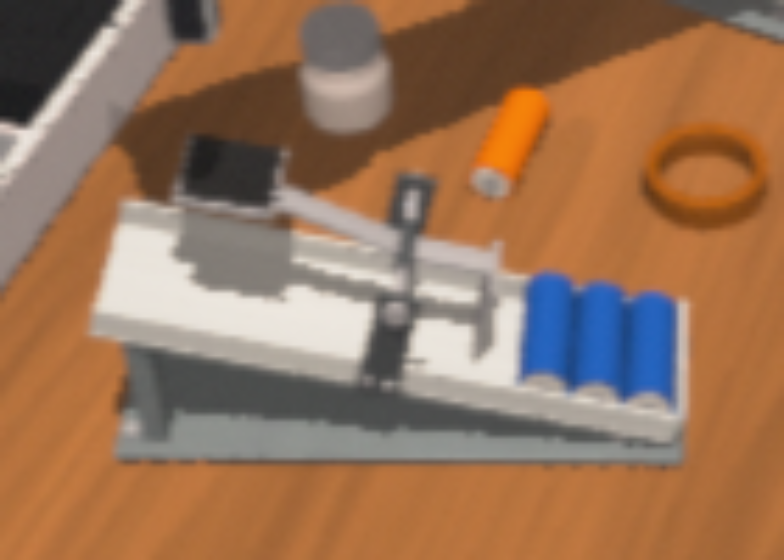

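The paddle is back up (pad z 0.159, as at the start), the gate at crop (485,330) is shut, the cells lie in the trough and the gripper is clear.

```bash
python3 -c "
from cell import job
print(job.job_done())"
```

```text
the job is handed in; nothing more can be done
None
```

I pressed the fat-cell paddle to its stop and all three cells rolled into the trough; the paddle is back up with the gate shut, nothing else was touched, and I handed the job in at about 11.5 s.

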